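# Tip foam offcuts from a tray into the offcut bin

### The job

Clear the foam offcuts: lift the metal tray by its handle with all three pieces still on it, tip it over the blue bin so that they slide off its open end into the bin, then set the empty tray down flat and square in the middle of its green mat again. Do not touch the foam with the gripper, and leave the bin and the other things where they stand.

Things in the scene. Friction and masses are not known exactly. Their poses are not given: they have to be found in the camera images.
- tray: aluminium tray, 150 mm (x) by 140 mm (y), loose, 0.3 kg. Origin: centre of its underside; z is up. Floor 4 mm thick; walls 24 mm high along its +x, +y and -y edges; the -x end is open, without any lip, and the pieces slide off there. Its smooth floor has low friction (about 0.25): pieces begin to slide at a slope of roughly 11 to 17 degrees. A bail handle stands across it: two flat uprights outside the side walls at y = +-72 mm and a grip bar between them
- tray_handle (a point): centre of the tray's wooden grip bar, 106 mm above the tray's underside, over the tray's middle. The bar runs along the tray's y, is 14 mm thick (tray x), 18 mm high and free over 140 mm; axes as the tray's. Take it from above with the fingers closing along the tray's x; below it 40 mm or more stay free above the foam
- tray_lip (a point): middle of the tray's open (-x) edge, 75 mm from the tray's centre
- mat: thin green mat, 170 mm (x) by 160 mm (y), 3 mm thick, fixed to the table; the tray stands on it at first. Origin: centre of its underside; axes nearly those of the tray at the start
- bin: open-topped blue plastic bin, 150 mm (x) by 190 mm (y), 105 mm high, walls 4 mm, loose, about 0.8 kg, on the table. Origin: centre of its underside; z up. Of the bin and the mat with the tray, one stands nearer to the robot and the other straight beyond it; which is which varies. The bin's x axis, like the tray's, points roughly away from the robot (within 0.5 rad), so the tray's open end faces roughly toward the robot. The heaped foam may stand up to 50 mm above the rim
- foam_long_center (a point): centre of the long white foam offcut, 45 x 120 x 30 mm (x, y, z), loose, about 12 g, on the tray away from the open end, lying across it
- foam_left_center (a point): centre of a white foam offcut, 53 x 72 x 50 mm (x, y, z), loose, about 10 g, on the tray near the open end
- foam_right_center (a point): centre of another such foam offcut, 53 x 72 x 50 mm, loose, beside the first on the tray
- ochre_pot: closed ochre paint pot, 39 mm across, 40 mm high, standing at the back left of the work; a bystander. Origin: centre of its underside
- paint_pot: closed blue paint pot, 39 mm across, 40 mm high, standing at the back right of the work; a bystander. Origin: centre of its underside

How it is judged:
By the outcome, as a careful person would: the job done as asked, in the order asked, and still so for the second after the job is handed in, with the robot touching nothing.
It also fails if it takes over 59 s, if anything falls off the work surface, if the arm or the gripper's body presses on something with over 40 N, if the wrist force passes 120 N, or if a joint passes its speed limit or range.

### The arm

A 6-joint arm with a two-finger parallel gripper is mounted at the origin on a cart in front of the work surface, level with it; the furniture and walls round the work are solid. World frame = base frame: x ahead of the robot, y to its left, z up, the work surface at z = 0. Lengths are in m, angles in rad, forces in N, time in s.
With the tool pointing down it reaches from about 0.25 to 0.725 m from the base axis. Payload 4 kg.
Tool frame: the origin (TCP) lies midway between the tips of the shut fingers; the grasp point (between the pads) lies bot.tcp_to_grasp behind it (bot.tcp_to_grasp is the distance from the TCP to the grasp point, in m); z points along the fingers, y is the line along which they close (so a half turn about z gives the same grasp; the last joint's range is limited). The gripper opens to 85 mm and grips with 20 to 120 N. Pads are 22 mm wide; open, the fingers measure 114 mm over their backs; the gripper's body (76 mm by 85 mm) begins 54 mm behind the grasp point. The pads swing forward as they close: fully open they stand 13 mm farther back than shut.
Start: joints at [-1.276, 0.241, 0.005, 1.335, 0, 1.571], TCP at [0.145, -0.478, 0.231] pointing down, gripper open.
Joint ranges: [-2.72, 2.72], [-1.05, 1.87], [-1.09, 1.28], [-1.99, 2.15], [-1.42, 1.44], [-3.14, 3.14]. Speed limits (rad/s): [2.79, 2.79, 3.14, 3.14, 3.14, 3.14].

### API

Orientations are given as a unit quaternion [x, y, z, w].
In Python, from workcell import readout, camera, bot gives the robot as it stands. The module is installed in compiled form; this text tells all that it offers.
- The arm moves only by the tool jog_arm, never from a script. Its argument "motion" is a list of rows, each an object of numbers: "x", "y", "z": the shift along the tool's x, y, z in mm; "spin": the turn about the tool's z in degrees; "fingers": the closure, from -1 (fully open) to 1 (shut). A call has 1 to 8 rows; each row is the pose to reach, as a shift and turn from the pose commanded when the call began, along the tool's axes at that moment; what a row does not reach only later rows make up. A row lasts 1/8 s, in which the tool goes at most 62.5 mm and 10.7 degrees, less where a joint would pass 70% of its speed; a pose out of reach is approached as far as the arm can. A call with a gripper value outside its range is refused whole. The fingers move at their own pace and stop on an object; the grip force is fixed at half the most. Time passes only in rows, so rows that repeat a pose let the fingers close. It gives the time, the measured TCP pose, the force, the opening and the grip force at its end, in the units of the state.
- readout.get_obs(): the state, without advancing time (a new reading comes with each control period).
- camera(name): name is "scene" or "top" or "wrist"; returns a dict with "pixels" (400x640x3 uint8, red, green, blue), "K" (3x3 intrinsics, pixels), "rvec" (rotation vector, rad) and "tvec" (3), from world to camera coordinates, as OpenCV has them. Camera axes: x right, y down, z forward; pixel columns grow to the right and rows downward; lengths in m; the calibration is good to about 2 mm. The wrist camera is an equidistant fisheye: a pixel r from the principal point sees the ray r / f radians off the axis. A picture is of the moment at which its call begins. There is no depth.
- bot.job_done(): hands the job in; it is judged then, once.
The state is a dict: "clock": time; "joint_pos": joint angles; "joint_vel": joint speeds; "tau": joint torques, N m; "eef_pos": TCP position; "tool_rot": TCP orientation; "ft_force": force on the tool from outside, world axes, zero at the start; "ft_torque": the same for the moment, N m; "grip_width": finger opening in m; "grasp_force": force on a finger pad.
Only numpy, scipy, OpenCV 4.12 (cv2) and the standard library are available. Lean on these libraries where they do the work, as an engineer would, in place of code of your own. Each camera call takes 0.05 s, during which the arm holds its last target. There are 200 camera calls.

## Working session

There is one attempt and no reset: what is moved stays moved. The work goes in short steps, Python scripts to look and compute and a tool call to move; the robot and the scene stay as the last step left them, time stands still between calls to the robot, and variables do not carry over. Pictures are saved under pics/ and viewed, at most 10 in all, crops included, and the job is handed in when it is done.

Besides the shell and the picture viewer there is one more tool, called after "Request:" as name([rows], argument=value, ...), one row to a line, values as JSON. jog_arm: Moves the arm, as the interface text tells. Its arguments: {"type":"object","properties":{"motion":{"type":"array"}},"required":["motion"]}

```bash
mkdir -p pics
cat > h.py <<'E'
import numpy as np, cv2
from scipy.spatial.transform import Rotation as R
from workcell import readout, camera, bot
def ray(c,uv,fish=False):
    K=c["K"];Rm=cv2.Rodrigues(np.array(c["rvec"],float))[0];t=np.array(c["tvec"],float).ravel()
    x=(uv[0]-K[0][2])/K[0][0];y=(uv[1]-K[1][2])/K[1][1]
    if fish:
        r=np.hypot(x,y);s=np.sinc(r/np.pi);d=np.array([x*s,y*s,np.cos(r)])
    else: d=np.array([x,y,1.])
    return -Rm.T@t, Rm.T@d
def onz(c,uv,z,fish=False):
    o,d=ray(c,uv,fish);return o+d*(z-o[2])/d[2]
def save(c,n): cv2.imwrite("pics/"+n,c["pixels"][:,:,::-1])
E
python3 - <<'E'
from h import *
o=readout.get_obs();print(o["clock"],o["eef_pos"],o["tool_rot"],bot.tcp_to_grasp,o["grip_width"])
a=camera("top");save(a,"top.png");b=camera("scene");save(b,"scene.png")
for c in(a,b):print(ray(c,(320,200)),c["K"][0])
np.savez("c0.npz",**{k+n:np.array(c[k]) for n,c in(("t",a),("s",b)) for k in("pixels","K","rvec","tvec")})
E
```

```text
0.0 [ 0.14508858 -0.47780465  0.23039988] [ 9.89158037e-01  1.46851015e-01 -1.50343599e-04 -1.06486843e-03] 0.0187 0.08532011608284226
(array([ 0.4220603 , -0.06894011,  1.03958349]), array([ 0.1976202 , -0.01266796, -0.98030303])) [430.15386077   0.         317.24217427]
(array([0.34058629, 0.73721771, 0.63720686]), array([ 0.24932785, -0.80574096, -0.53759083])) [509.66945555   0.         325.73221791]
```

View pics/top.png

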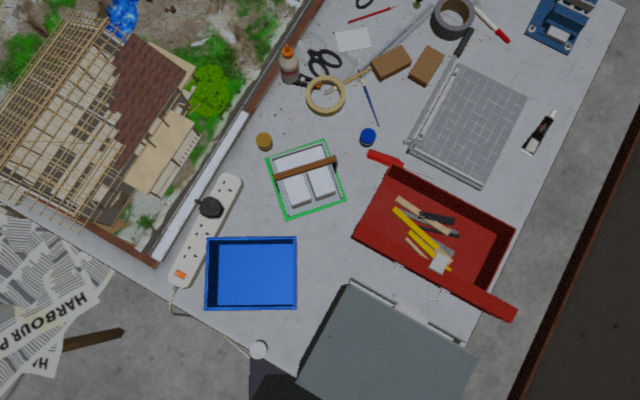

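View pics/scene.png

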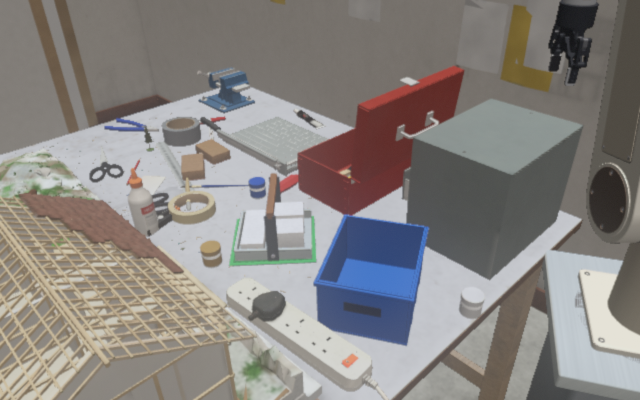

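The top view shows the tray around (305,178) and the bin near the robot around (252,273). The jog has no tilt axis, so I'll measure positions first and then check how the arm behaves at its reach limit.

```bash
python3 - <<'E'
from h import *
d=np.load("c0.npz")
C={n:{k:d[k+n] for k in("pixels","K","rvec","tvec")} for n in"ts"}
c=C["t"];hsv=cv2.cvtColor(c["pixels"],cv2.COLOR_RGB2HSV)
def rect(m,z,box,name):
    k=np.zeros_like(m);x0,y0,x1,y1=box;k[y0:y1,x0:x1]=m[y0:y1,x0:x1]
    p=cv2.findNonZero(k).reshape(-1,2)
    w=np.array([onz(c,q,z)[:2] for q in p])
    r=cv2.minAreaRect((w*1000).astype(np.float32));print(name,len(p),np.round(r[0],1),np.round(r[1],1),round(r[2],2))
rect(cv2.inRange(hsv,(50,150,80),(75,255,255)),.003,(255,130,355,225),"mat")
rect(cv2.inRange(hsv,(100,120,60),(120,255,255)),.105,(190,225,310,320),"bin")
rect(cv2.inRange(hsv,(5,90,60),(18,200,200)),.115,(268,150,345,185),"bar")
rect(cv2.inRange(hsv,(100,150,60),(125,255,255)),.04,(355,122,380,150),"bluepot")
rect(cv2.inRange(hsv,(12,120,90),(25,255,255)),.04,(254,130,275,152),"ochre")
rect(cv2.inRange(hsv,(0,0,195),(180,40,255)),.04,(268,140,342,215),"foam")
E
python3 -c "
import cv2;a=cv2.imread('pics/top.png')[120:320,190:390];cv2.imwrite('pics/crop.png',cv2.resize(a,(600,600),interpolation=cv2.INTER_CUBIC))"
```

```text
mat 369 [684.7 -45.6] [168.  157.3] 18.7
bin 6150 [453.5  70. ] [155.7 195.7] 0.11
bar 397 [682.  -47.8] [ 14.9 143.8] 17.54
bluepot 178 [ 781.8 -200.9] [34.2 36.1] 88.3
ochre 170 [775.2  53.8] [36.5 33.2] 89.47Traceback (most recent call last):
  File "<stdin>", line 15, in <module>
  File "<stdin>", line 7, in rect
AttributeError: 'NoneType' object has no attribute 'reshape'
```

View pics/crop.png

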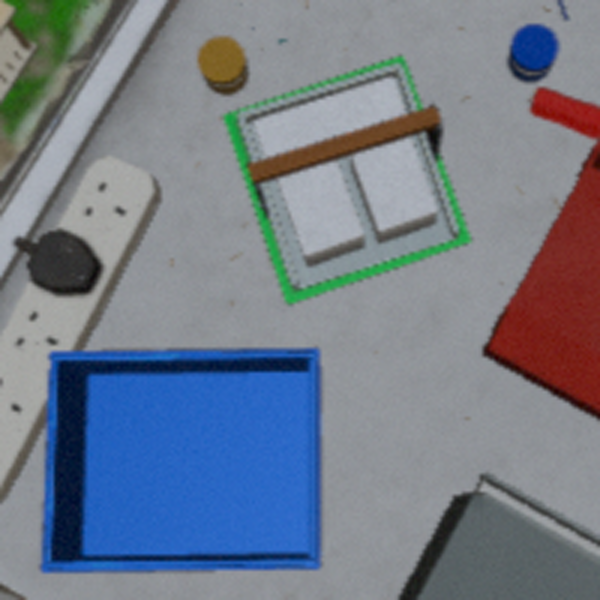

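The crop shows the tray (yaw about +18°) centred on its mat and the bin square to the world axes. The bin centre is about (0.454, 0.070) and the mat about (0.685, -0.046). First I'll go up, which is free air and also shows what happens at the reach limit.

Request:
jog_arm([
  {"z":-60,"fingers":-1},
  {"z":-120,"fingers":-1},
  {"z":-180,"fingers":-1},
  {"z":-240,"fingers":-1},
  {"z":-300,"fingers":-1},
  {"z":-360,"fingers":-1},
  {"z":-420,"fingers":-1},
])

```text
validation failed for argument at $.mo...
```

Run:
```python
from h import *
o=readout.get_obs();print(o["clock"],o["eef_pos"],R.from_quat(o["tool_rot"]).as_matrix().round(3),np.round(o["joint_pos"],3))
```

```text
0.1 [ 0.14511085 -0.47787241  0.23049325] [[ 0.957  0.291 -0.001]
 [ 0.291 -0.957  0.002]
 [ 0.    -0.002 -1.   ]] [-1.276  0.241  0.004  1.335  0.     1.571]
```

Request:
jog_arm([
  {"x":0,"y":0,"z":-60,"spin":0,"fingers":-1},
  {"x":0,"y":0,"z":-120,"spin":0,"fingers":-1},
  {"x":0,"y":0,"z":-180,"spin":0,"fingers":-1},
  {"x":0,"y":0,"z":-240,"spin":0,"fingers":-1},
  {"x":0,"y":0,"z":-300,"spin":0,"fingers":-1},
  {"x":0,"y":0,"z":-360,"spin":0,"fingers":-1},
  {"x":0,"y":0,"z":-420,"spin":0,"fingers":-1},
])

```text
clock: 0.98
eef_pos: [0.1384, -0.4559, 0.5476]
tool_rot: [0.989, 0.147, 0.004, 0.028]
ft_force: [-0.5, 0.1, 0.0]
grip_width: 0.0854
grasp_force: 0.0
```

Run:
```python
from h import *
o=readout.get_obs();print(o["clock"],o["eef_pos"],R.from_quat(o["tool_rot"]).as_matrix().round(3),np.round(o["joint_pos"],3))
```

```text
0.975 [ 0.13844193 -0.45592455  0.54761874] [[ 0.957  0.29   0.017]
 [ 0.291 -0.955 -0.055]
 [ 0.     0.057 -0.998]] [-1.276  0.295  0.931  2.15   0.     1.571]
```

Joint 4's upper limit (2.15) makes the tool tip outward when it is pushed up past reach, and that is the lip-down direction. Next I'll see whether the tilt stays or recovers on going down.

Request:
jog_arm([
  {"x":0,"y":0,"z":60,"spin":0,"fingers":-1},
  {"x":0,"y":0,"z":90,"spin":-10,"fingers":-1},
  {"x":0,"y":0,"z":90,"spin":-10,"fingers":-1},
])

```text
clock: 1.35
eef_pos: [0.1392, -0.4585, 0.4523]
tool_rot: [0.973, 0.232, 0.001, 0.022]
ft_force: [-0.8, 0.1, 0.0]
grip_width: 0.0855
grasp_force: 0.0
```

Run:
```python
from h import *
o=readout.get_obs();print(o["clock"],o["eef_pos"],R.from_quat(o["tool_rot"]).as_matrix().round(3),np.round(o["joint_pos"],3))
```

```text
1.35 [ 0.13921317 -0.45849371  0.45230797] [[ 0.893  0.45   0.013]
 [ 0.45  -0.892 -0.042]
 [-0.008  0.044 -0.999]] [-1.276  0.189  0.511  1.849 -0.     1.398]
```

```bash
cat > kin.py <<'E'
from h import *
D=[([.241,.0045,1.335],.4994,.2305),([.295,.931,2.15],np.hypot(.13844,.45592),.54762),([.189,.511,1.849],np.hypot(.13921,.45849),.45231)]
def rows(q):
    a,b,c=q;e=b-a;p=a-b+c
    # cols: h L2 L3 off3 Lt
    return np.array([[0,np.sin(a),np.cos(e),-np.sin(e),np.cos(p)],[1,np.cos(a),np.sin(e),np.cos(e),-np.sin(p)]])
def fit(D):
    A=np.vstack([rows(q) for q,_,_ in D]);b=np.hstack([[r,z] for _,r,z in D])
    s=np.linalg.lstsq(A,b,rcond=None);return s[0],A@s[0]-b,s[3]
if __name__=="__main__":
    for x in fit(D):print(x.round(4))
E
python3 kin.py
```

```text
[0.2373 0.4906 0.3919 0.0068 0.3979]
[ 0.      0.0001 -0.      0.0001  0.     -0.0002]
[3.403  1.7654 0.5319 0.1414 0.0084]
```

```bash
cat >> h.py <<'E'
def st():
    o=readout.get_obs();M=R.from_quat(o["tool_rot"]).as_matrix()
    p=np.array(o["eef_pos"]);z=M[:,2]
    print("t",round(o["clock"],2),"p",p.round(4),"yaw_y",np.degrees(np.arctan2(M[1,1],M[0,1])).round(2),"tiltdir z",z.round(4),"q",np.round(o["joint_pos"],3),"w",round(o["grip_width"],4),"g",round(o["grasp_force"],1),"f",np.round(o["ft_force"],1))
    return o,p,M
def go(t,yaw):
    o,p,M=st();d=M.T@(np.array(t)-p)*1000
    cur=np.degrees(np.arctan2(M[1,1],M[0,1]))
    print("shift",d.round(1),"spin",-round(yaw-cur,2))
E
python3 -c "
from h import *
go([.58,-.045,.38],18.3)"
```

```text
t 1.35 p [ 0.1392 -0.4585  0.4523] yaw_y -63.21 tiltdir z [ 0.0129 -0.0424 -0.999 ] q [-1.276  0.189  0.511  1.849 -0.     1.398] w 0.0855 g 0.0 f [-0.8  0.1  0. ]
shift [ 580.3 -173.5   60.4] spin -81.51
```

Request:
jog_arm([
  {"x":58,"y":-17,"z":0,"spin":-8,"fingers":-1},
  {"x":116,"y":-35,"z":0,"spin":-16,"fingers":-1},
  {"x":174,"y":-52,"z":0,"spin":-24,"fingers":-1},
  {"x":232,"y":-69,"z":5,"spin":-33,"fingers":-1},
  {"x":290,"y":-87,"z":10,"spin":-41,"fingers":-1},
  {"x":348,"y":-104,"z":20,"spin":-49,"fingers":-1},
  {"x":406,"y":-121,"z":30,"spin":-57,"fingers":-1},
  {"x":464,"y":-139,"z":40,"spin":-65,"fingers":-1},
])

```text
clock: 2.35
eef_pos: [0.4934, -0.1295, 0.4065]
tool_rot: [0.694, 0.719, -0.014, 0.026]
ft_force: [0.3, -0.7, -0.5]
grip_width: 0.0856
grasp_force: 0.0
```

```bash
python3 -c "
from h import *
go([.64,-.06,.30],18.3)"
```

```text
t 2.35 p [ 0.4934 -0.1295  0.4065] yaw_y 2.01 tiltdir z [ 0.0193 -0.0562 -0.9982] q [-0.227  0.238  0.452  1.753 -0.05   1.309] w 0.0856 g 0.0 f [ 0.3 -0.7 -0.5]
shift [ 70.4 147.1 105.3] spin -16.29
```

Request:
jog_arm([
  {"x":20,"y":50,"z":30,"spin":-8,"fingers":-1},
  {"x":45,"y":100,"z":65,"spin":-16.3,"fingers":-1},
  {"x":70,"y":147,"z":105,"spin":-16.3,"fingers":-1},
  {"x":70,"y":147,"z":105,"spin":-16.3,"fingers":-1},
])

```text
clock: 2.85
eef_pos: [0.6393, -0.06, 0.2937]
tool_rot: [0.586, 0.81, -0.019, 0.02]
ft_force: [0.4, -1.0, -0.4]
grip_width: 0.0853
grasp_force: 0.0
```

```bash
python3 -c "
from h import *
go([.684,-.047,.20],18.3)
c=camera('wrist');save(c,'w1.png');c['pixels'];np.savez('w1.npz',**{k:np.array(c[k]) for k in('pixels','K','rvec','tvec')})
print(c['K'])"
```

```text
t 2.85 p [ 0.6393 -0.06    0.2937] yaw_y 18.2 tiltdir z [ 0.0094 -0.0544 -0.9985] q [-0.068  0.523  0.579  1.614 -0.054  1.184] w 0.0853 g 0.0 f [ 0.4 -1.  -0.4]
shift [ 3.5 47.3 93.2] spin -0.1
[[309.70691629   0.         321.41155241]
 [  0.         309.70691629 192.73563675]
 [  0.           0.           1.        ]]
```

View pics/w1.png

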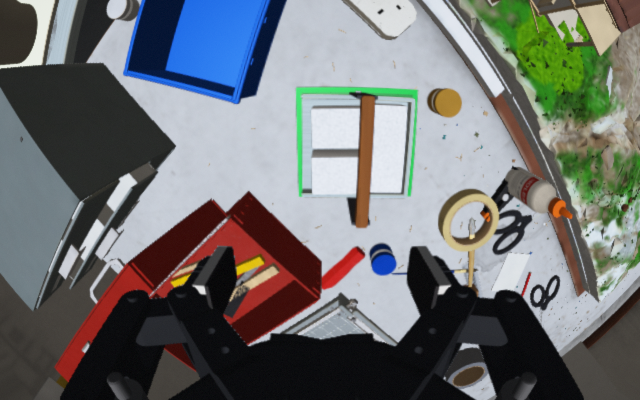

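The wrist view shows the bar running from about (368,95) to (362,228), with the foam below it and the fingers wide of it. I'll cast its pixels to z = 0.118 and refit the kinematics.

Run:
```python
from h import *
import kin
c=dict(np.load("w1.npz"));hsv=cv2.cvtColor(c["pixels"],cv2.COLOR_RGB2HSV)
def rect(m,z,box,n):
    k=np.zeros_like(m);x0,y0,x1,y1=box;k[y0:y1,x0:x1]=m[y0:y1,x0:x1]
    w=np.array([onz(c,q,z,True)[:2] for q in cv2.findNonZero(k).reshape(-1,2)])
    r=cv2.minAreaRect((w*1000).astype(np.float32));print(n,np.round(r[0],1),np.round(r[1],1),round(r[2],2))
rect(cv2.inRange(hsv,(5,90,40),(18,255,220)),.118,(345,90,385,230),"bar")
rect(cv2.inRange(hsv,(50,150,80),(75,255,255)),.003,(290,80,420,200),"mat")
D=kin.D+[([.523,.579,1.614],np.hypot(.6393,.06),.2937)]
for x in kin.fit(D):print(x.round(4))
```

```text
bar [680.8 -49.1] [ 14.9 147.1] 17.62
mat [684.6 -47.7] [168.5 158. ] 18.7
[0.2285 0.4928 0.3917 0.0067 0.3909]
[ 0.0003  0.0004  0.0001  0.0002 -0.     -0.     -0.0003 -0.0005]
[3.9234 2.0642 0.5362 0.242  0.0143]
```

```bash
python3 -c "
from h import *
go([.681,-.049,.090],17.8)"
```

```text
t 2.9 p [ 0.6391 -0.0607  0.2955] yaw_y 18.18 tiltdir z [ 0.0118 -0.0549 -0.9984] q [-0.069  0.52   0.579  1.614 -0.054  1.184] w 0.0853 g 0.0 f [-0.5 -0.3  0.2]
shift [  9.5  44.7 205. ] spin 0.38
```

Request:
jog_arm([
  {"x":5,"y":25,"z":25,"spin":0.4,"fingers":-1},
  {"x":9,"y":45,"z":60,"spin":0.4,"fingers":-1},
  {"x":9,"y":45,"z":105,"spin":0.4,"fingers":-1},
  {"x":9,"y":45,"z":150,"spin":0.4,"fingers":-1},
  {"x":9,"y":45,"z":180,"spin":0.4,"fingers":-1},
  {"x":9,"y":45,"z":197,"spin":0.4,"fingers":-1},
  {"x":9,"y":45,"z":205,"spin":0.4,"fingers":-1},
  {"x":9,"y":45,"z":205,"spin":0.4,"fingers":0.2},
])

```text
clock: 3.9
eef_pos: [0.6825, -0.0512, 0.0943]
tool_rot: [0.589, 0.807, -0.017, 0.024]
ft_force: [0.1, 0.5, -0.4]
grip_width: 0.0699
grasp_force: 0.0
```

```bash
python3 -c "
from h import *
go([.681,-.049,.090],17.8)
c=camera('wrist');save(c,'w2.png')"
```

```text
t 3.9 p [ 0.6825 -0.0512  0.0943] yaw_y 17.75 tiltdir z [ 0.0185 -0.0555 -0.9983] q [-0.051  0.669  0.313  1.193 -0.054  1.21 ] w 0.0699 g 0.0 f [ 0.1  0.5 -0.4]
shift [ 2.8 -0.7  4.2] spin -0.05
```

View pics/w2.png

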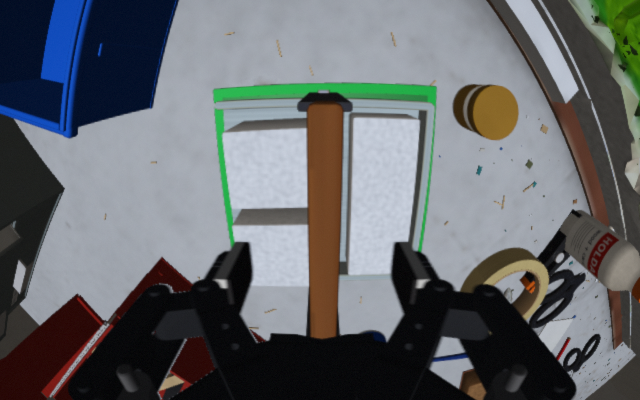

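The bar (column 325) sits midway between the pads (237 and 407) and the foam is clear below. I'll part-close first to learn the width scale, then grip.

Request:
jog_arm([
  {"x":0,"y":0,"z":3,"spin":0,"fingers":0.4},
  {"x":0,"y":0,"z":3,"spin":0,"fingers":0.4},
  {"x":0,"y":0,"z":3,"spin":0,"fingers":0.4},
  {"x":0,"y":0,"z":3,"spin":0,"fingers":0.4},
])

```text
clock: 4.45
eef_pos: [0.682, -0.051, 0.0901]
tool_rot: [0.589, 0.808, -0.017, 0.023]
ft_force: [-0.0, 0.2, 0.6]
grip_width: 0.0259
grasp_force: 0.0
```

Request:
jog_arm([
  {"x":0,"y":0,"z":0,"spin":0,"fingers":1},
  {"x":0,"y":0,"z":0,"spin":0,"fingers":1},
  {"x":0,"y":0,"z":0,"spin":0,"fingers":1},
  {"x":0,"y":0,"z":0,"spin":0,"fingers":1},
])

```text
clock: 4.95
eef_pos: [0.6822, -0.051, 0.0903]
tool_rot: [0.589, 0.808, -0.017, 0.023]
ft_force: [-0.1, 0.7, 1.9]
grip_width: 0.0129
grasp_force: 59.2
```

```bash
python3 -c "
from h import *
st()"
```

```text
t 4.95 p [ 0.6822 -0.051   0.0903] yaw_y 17.79 tiltdir z [ 0.0174 -0.0553 -0.9983] q [-0.051  0.672  0.308  1.186 -0.054  1.209] w 0.0129 g 59.2 f [-0.1  0.7  1.9]
```

Request:
jog_arm([
  {"x":0,"y":0,"z":-6,"spin":0,"fingers":1},
  {"x":0,"y":0,"z":-16,"spin":0,"fingers":1},
  {"x":0,"y":0,"z":-36,"spin":0,"fingers":1},
  {"x":0,"y":0,"z":-64,"spin":0,"fingers":1},
  {"x":0,"y":0,"z":-96,"spin":0,"fingers":1},
  {"x":0,"y":0,"z":-128,"spin":0,"fingers":1},
  {"x":0,"y":0,"z":-160,"spin":0,"fingers":1},
  {"x":0,"y":0,"z":-184,"spin":0,"fingers":1},
])

```text
clock: 5.95
eef_pos: [0.6789, -0.0408, 0.2759]
tool_rot: [0.589, 0.808, -0.017, 0.024]
ft_force: [0.9, -0.8, -3.1]
grip_width: 0.0131
grasp_force: 58.6
```

```bash
python3 -c "
from h import *
c=camera('wrist');save(c,'w3.png')
go([.503,.078,.40],8.8)"
```

```text
t 6.0 p [ 0.6799 -0.0406  0.2795] yaw_y 17.8 tiltdir z [ 0.0238 -0.0555 -0.9982] q [-0.035  0.606  0.681  1.621 -0.055  1.224] w 0.0132 g 58.7 f [-0.1  0.4  0.7]
shift [ 159.4 -131.4 -131.1] spin 9.0
```

View pics/w3.png

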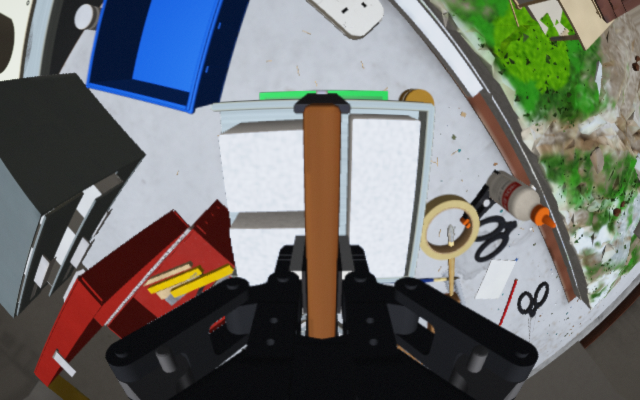

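The tray is lifted with all three pieces in place. I'll carry it gently over the bin.

Request:
jog_arm([
  {"x":2,"y":-1,"z":-1,"spin":0,"fingers":1},
  {"x":6,"y":-5,"z":-5,"spin":0.5,"fingers":1},
  {"x":14,"y":-12,"z":-12,"spin":1,"fingers":1},
  {"x":26,"y":-21,"z":-21,"spin":1.5,"fingers":1},
  {"x":39,"y":-32,"z":-32,"spin":2.2,"fingers":1},
  {"x":53,"y":-44,"z":-44,"spin":3,"fingers":1},
  {"x":67,"y":-55,"z":-55,"spin":3.8,"fingers":1},
  {"x":81,"y":-67,"z":-67,"spin":4.5,"fingers":1},
])

```text
clock: 7.0
eef_pos: [0.5881, 0.0203, 0.337]
tool_rot: [0.62, 0.784, -0.016, 0.024]
ft_force: [-0.9, -0.2, -2.9]
grip_width: 0.0129
grasp_force: 58.6
```

Request:
jog_arm([
  {"x":13,"y":-11,"z":-11,"spin":0.8,"fingers":1},
  {"x":26,"y":-21,"z":-21,"spin":1.5,"fingers":1},
  {"x":38,"y":-31,"z":-31,"spin":2.2,"fingers":1},
  {"x":49,"y":-40,"z":-40,"spin":3,"fingers":1},
  {"x":58,"y":-48,"z":-48,"spin":3.6,"fingers":1},
  {"x":65,"y":-54,"z":-54,"spin":4,"fingers":1},
  {"x":69,"y":-58,"z":-57,"spin":4.3,"fingers":1},
  {"x":70,"y":-59,"z":-58,"spin":4.3,"fingers":1},
])

```text
clock: 8.0
eef_pos: [0.5147, 0.0771, 0.3897]
tool_rot: [0.649, 0.76, -0.016, 0.024]
ft_force: [0.2, -1.1, -2.9]
grip_width: 0.013
grasp_force: 58.6
```

```bash
python3 -c "
from h import *
go([.485,.076,.52],8.8)"
```

```text
t 8.0 p [0.5147 0.0771 0.3897] yaw_y 9.01 tiltdir z [ 0.017  -0.0555 -0.9983] q [ 0.182  0.275  0.457  1.746 -0.058  1.596] w 0.013 g 58.6 f [ 0.2 -1.1 -2.9]
shift [  -4.   -28.4 -130.5] spin 0.21
```

Request:
jog_arm([
  {"x":0,"y":-2,"z":-10,"spin":0,"fingers":1},
  {"x":0,"y":-4,"z":-26,"spin":0,"fingers":1},
  {"x":0,"y":-7,"z":-46,"spin":0,"fingers":1},
  {"x":-1,"y":-11,"z":-68,"spin":0,"fingers":1},
  {"x":-2,"y":-14,"z":-90,"spin":0,"fingers":1},
  {"x":-3,"y":-17,"z":-108,"spin":0,"fingers":1},
  {"x":-4,"y":-19,"z":-120,"spin":0,"fingers":1},
  {"x":-4,"y":-20,"z":-125,"spin":0,"fingers":1},
])

```text
clock: 9.0
eef_pos: [0.4938, 0.0766, 0.5154]
tool_rot: [0.649, 0.76, -0.015, 0.025]
ft_force: [-0.4, 0.1, -3.3]
grip_width: 0.0133
grasp_force: 58.6
```

```bash
python3 -c "
from h import *
st()"
```

```text
t 9.0 p [0.4938 0.0766 0.5154] yaw_y 8.97 tiltdir z [ 0.0186 -0.0551 -0.9983] q [ 0.189  0.351  0.915  2.127 -0.058  1.603] w 0.0133 g 58.6 f [-0.4  0.1 -3.3]
```

Joint 4 is close to its limit now. I'll push up slowly to start the tilt.

Request:
jog_arm([
  {"x":0,"y":0,"z":-15,"spin":0,"fingers":1},
  {"x":0,"y":0,"z":-30,"spin":0,"fingers":1},
  {"x":0,"y":0,"z":-50,"spin":0,"fingers":1},
  {"x":0,"y":0,"z":-60,"spin":0,"fingers":1},
])

```text
clock: 9.5
eef_pos: [0.4811, 0.0768, 0.5399]
tool_rot: [0.649, 0.76, -0.001, 0.037]
ft_force: [0.0, 0.2, -2.9]
grip_width: 0.0131
grasp_force: 59.0
```

```bash
python3 -c "
from h import *
st()"
```

```text
t 9.5 p [0.4811 0.0768 0.5399] yaw_y 9.13 tiltdir z [ 0.0552 -0.0485 -0.9973] q [ 0.195  0.321  0.944  2.149 -0.058  1.606] w 0.0131 g 59.0 f [ 0.   0.2 -2.9]
```

Request:
jog_arm([
  {"x":0,"y":0,"z":-30,"spin":0,"fingers":1},
  {"x":0,"y":0,"z":-60,"spin":0,"fingers":1},
  {"x":0,"y":0,"z":-90,"spin":0,"fingers":1},
  {"x":0,"y":0,"z":-120,"spin":0,"fingers":1},
])

```text
clock: 10.0
eef_pos: [0.4573, 0.0754, 0.5704]
tool_rot: [0.647, 0.76, 0.023, 0.056]
ft_force: [0.4, -0.5, -2.8]
grip_width: 0.0131
grasp_force: 59.0
```

```bash
python3 -c "
from h import *
st()"
```

```text
t 10.0 p [0.4573 0.0754 0.5704] yaw_y 9.33 tiltdir z [ 0.1159 -0.0372 -0.9926] q [ 0.203  0.25   0.935  2.149 -0.06   1.61 ] w 0.0131 g 59.0 f [ 0.4 -0.5 -2.8]
```

Request:
jog_arm([
  {"x":0,"y":3,"z":0,"spin":0,"fingers":1},
  {"x":0,"y":9,"z":0,"spin":0,"fingers":1},
  {"x":0,"y":18,"z":0,"spin":0,"fingers":1},
  {"x":0,"y":28,"z":0,"spin":0,"fingers":1},
  {"x":0,"y":38,"z":0,"spin":0,"fingers":1},
  {"x":0,"y":46,"z":0,"spin":0,"fingers":1},
  {"x":0,"y":52,"z":0,"spin":0,"fingers":1},
  {"x":0,"y":55,"z":0,"spin":0,"fingers":1},
])

```text
clock: 11.0
eef_pos: [0.5073, 0.0829, 0.56]
tool_rot: [0.647, 0.76, 0.029, 0.061]
ft_force: [-0.1, 0.1, -2.1]
grip_width: 0.013
grasp_force: 59.0
```

Request:
jog_arm([
  {"x":0,"y":0,"z":-30,"spin":0,"fingers":1},
  {"x":0,"y":0,"z":-60,"spin":0,"fingers":1},
  {"x":0,"y":0,"z":-90,"spin":0,"fingers":1},
  {"x":0,"y":0,"z":-120,"spin":0,"fingers":1},
])

```text
clock: 11.5
eef_pos: [0.4729, 0.08, 0.5962]
tool_rot: [0.644, 0.758, 0.054, 0.081]
ft_force: [-0.3, -0.2, -3.1]
grip_width: 0.0129
grasp_force: 59.0
```

```bash
python3 -c "
from h import *
st()
c=camera('scene');save(c,'s4.png')"
```

```text
t 11.5 p [0.4729 0.08   0.5962] yaw_y 9.58 tiltdir z [ 0.1925 -0.0227 -0.981 ] q [ 0.207  0.262  1.025  2.149 -0.062  1.61 ] w 0.0129 g 59.0 f [-0.3 -0.2 -3.1]
```

View pics/s4.png

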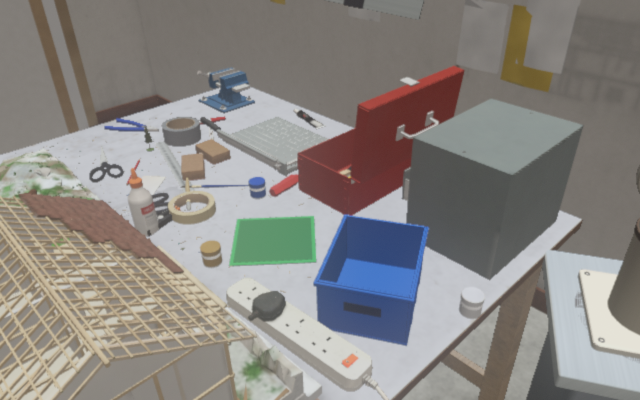

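The tray and its foam are out of view above and the bin is still empty, so nothing has slid yet (tray tilt about 10°). I'll lower it over the bin.

```bash
python3 -c "
from h import *
go([.472,.078,.272],9.6)"
```

```text
t 11.55 p [0.4723 0.0799 0.5966] yaw_y 9.58 tiltdir z [ 0.1926 -0.0226 -0.981 ] q [ 0.207  0.261  1.025  2.15  -0.062  1.61 ] w 0.0133 g 59.0 f [-0.4 -0.7 -2.1]
shift [ 15.5 -61.1 318.4] spin -0.02
```

Request:
jog_arm([
  {"x":0,"y":-1,"z":7,"spin":0,"fingers":1},
  {"x":1,"y":-4,"z":20,"spin":0,"fingers":1},
  {"x":2,"y":-7,"z":38,"spin":0,"fingers":1},
  {"x":3,"y":-11,"z":59,"spin":0,"fingers":1},
  {"x":4,"y":-16,"z":82,"spin":0,"fingers":1},
  {"x":5,"y":-20,"z":106,"spin":0,"fingers":1},
  {"x":6,"y":-25,"z":131,"spin":0,"fingers":1},
  {"x":7,"y":-30,"z":156,"spin":0,"fingers":1},
])

```text
clock: 12.55
eef_pos: [0.4731, 0.0784, 0.4339]
tool_rot: [0.645, 0.759, 0.052, 0.08]
ft_force: [-0.4, 0.5, -2.7]
grip_width: 0.013
grasp_force: 59.0
```

Request:
jog_arm([
  {"x":1,"y":-5,"z":25,"spin":0,"fingers":1},
  {"x":2,"y":-10,"z":50,"spin":0,"fingers":1},
  {"x":3,"y":-15,"z":76,"spin":0,"fingers":1},
  {"x":5,"y":-19,"z":101,"spin":0,"fingers":1},
  {"x":6,"y":-24,"z":124,"spin":0,"fingers":1},
  {"x":7,"y":-28,"z":144,"spin":0,"fingers":1},
  {"x":8,"y":-30,"z":157,"spin":0,"fingers":1},
  {"x":8,"y":-31,"z":162,"spin":0,"fingers":1},
])

```text
clock: 13.55
eef_pos: [0.4723, 0.0774, 0.2692]
tool_rot: [0.645, 0.759, 0.052, 0.079]
ft_force: [0.2, 0.2, -2.9]
grip_width: 0.013
grasp_force: 59.0
```

```bash
python3 -c "
from h import *
go([.472,.078,.272],9.6)
c=camera('scene');save(c,'s5.png')"
```

```text
t 13.55 p [0.4723 0.0774 0.2692] yaw_y 9.58 tiltdir z [ 0.1871 -0.0238 -0.982 ] q [ 0.201  0.041 -0.151  1.2   -0.061  1.604] w 0.013 g 59.0 f [ 0.2  0.2 -2.9]
shift [ 0.5  0.3 -2.8] spin -0.02
```

View pics/s5.png

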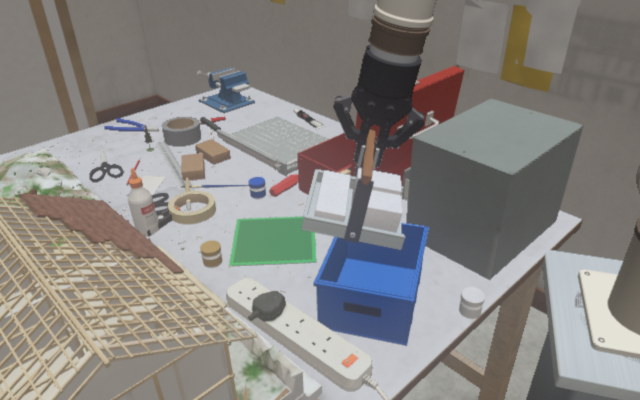

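All three pieces are still on the tilted tray (about (355,205)), with its lip over the bin (about (350,235)). Now sharp strokes along the tray floor should slide them off.

Request:
jog_arm([
  {"x":0,"y":55,"z":0,"spin":0,"fingers":1},
  {"x":0,"y":80,"z":0,"spin":0,"fingers":1},
  {"x":0,"y":80,"z":0,"spin":0,"fingers":1},
  {"x":0,"y":80,"z":0,"spin":0,"fingers":1},
])

```text
clock: 14.1
eef_pos: [0.5499, 0.0905, 0.2848]
tool_rot: [0.645, 0.759, 0.052, 0.08]
ft_force: [0.2, -0.2, -2.3]
grip_width: 0.0133
grasp_force: 59.3
```

```bash
python3 -c "
from h import *
st()
c=camera('scene');save(c,'s6.png')"
```

```text
t 14.1 p [0.5499 0.0905 0.2848] yaw_y 9.57 tiltdir z [ 0.1881 -0.0236 -0.9819] q [ 0.196  0.194  0.065  1.261 -0.06   1.599] w 0.0133 g 59.3 f [ 0.2 -0.2 -2.3]
```

View pics/s6.png

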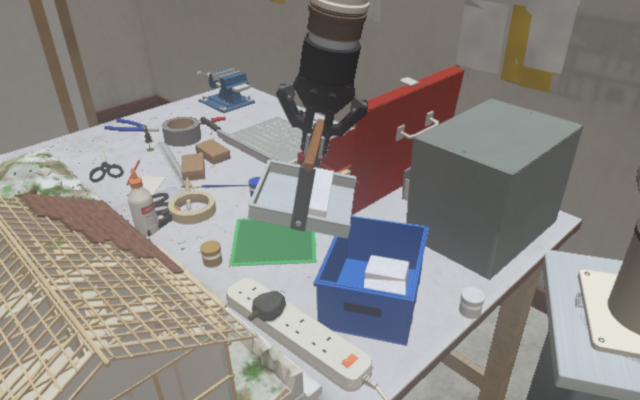

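Two pieces are in the bin (around (385,272)) and the long one has moved to mid-tray, around (318,192). One more stroke should do it.

Request:
jog_arm([
  {"x":0,"y":-15,"z":0,"spin":0,"fingers":1},
  {"x":0,"y":-40,"z":0,"spin":0,"fingers":1},
  {"x":0,"y":-65,"z":0,"spin":0,"fingers":1},
  {"x":0,"y":-78,"z":0,"spin":0,"fingers":1},
  {"x":0,"y":-25,"z":0,"spin":0,"fingers":1},
  {"x":0,"y":0,"z":0,"spin":0,"fingers":1},
  {"x":0,"y":0,"z":0,"spin":0,"fingers":1},
  {"x":0,"y":0,"z":0,"spin":0,"fingers":1},
])

```text
clock: 15.15
eef_pos: [0.5496, 0.0904, 0.2845]
tool_rot: [0.645, 0.759, 0.052, 0.08]
ft_force: [-0.3, 0.3, -2.9]
grip_width: 0.0133
grasp_force: 59.5
```

```bash
python3 -c "
from h import *
st()
c=camera('scene');save(c,'s7.png');np.savez('s7.npz',**{k:np.array(c[k]) for k in('pixels','K','rvec','tvec')})
def m(p):return ((p.min(2)>185)&(p.max(2)-p.min(2).astype(int)<25)).astype(np.uint8)
for f in('pics/s6.png','pics/s7.png'):
  k=m(cv2.imread(f));
  print(f,'tray',k[160:225,255:355].sum(),'bin',k[228:320,322:425].sum())
"
```

```text
t 15.15 p [0.5496 0.0904 0.2845] yaw_y 9.57 tiltdir z [ 0.1876 -0.0237 -0.982 ] q [ 0.196  0.194  0.064  1.261 -0.06   1.599] w 0.0133 g 59.5 f [-0.3  0.3 -2.9]
pics/s6.png tray 2884 bin 1688
pics/s7.png tray 2735 bin 2135
```

```bash
python3 -c "
import cv2,numpy as np
a=cv2.imread('pics/s6.png').astype(int);b=cv2.imread('pics/s7.png').astype(int)
d=(abs(a-b).max(2)>25).astype(np.uint8)
n,l,s,c=cv2.connectedComponentsWithStats(d)
for i in range(1,n):
  if s[i,4]>30:print(s[i],c[i].round(), 'before',a[l==i].mean(0).round(),'after',b[l==i].mean(0).round())
print('tray floor right',b[195:205,312:326].mean(),a[195:205,312:326].mean(), 'floor left',b[195:205,270:285].mean())
"
```

```text
[309 167  25  43 507] [321. 185.] before [216. 209. 207.] after [160. 158. 154.]
[309 209  18   9 105] [317. 213.] before [163. 164. 166.] after [203. 197. 189.]
[328 252  30  34 715] [345. 269.] before [165. 107.  75.] after [203. 193. 189.]
[374 255  36   9  86] [393. 259.] before [193. 178. 171.] after [154. 125. 113.]
[363 258   8  30  81] [365. 275.] before [203. 162. 142.] after [180. 165. 160.]
[373 275  36  21 132] [395. 282.] before [197. 178. 168.] after [199. 189. 185.]
tray floor right 197.77380952380952 220.45714285714286 floor left 199.25555555555556
```

```bash
cat > tr.py <<'E'
from h import *
M0=R.from_quat([.589,.808,-.017,.0235]).as_matrix();p0=np.array([.6822,-.051,.0903])
T0=R.from_euler("z",17.65,degrees=True).as_matrix();c0=np.array([.681,-.0485,.003])
Rrel=M0.T@T0;prel=M0.T@(c0-p0)
def tray():
    o,p,M=st();T=M@Rrel;c=p+M@prel
    yaw=np.degrees(np.arctan2(T[1,0],T[0,0]))
    print("tray c",c.round(4),"yaw",yaw.round(2),"x-axis",T[:,0].round(3),"normal",T[:,2].round(3))
    for n,v in(("lipL",[-.075,.07,0]),("lipR",[-.075,-.07,0]),("farL",[.075,.07,0]),("farR",[.075,-.07,0])):print(n,(c+T@v).round(4))
    return p,M,T,c,yaw
def plan(lip,yawt=18.7):
    p,M,T,c,yaw=tray();s=-(yawt-yaw)
    M2=M@R.from_euler("z",s,degrees=True).as_matrix();T2=M2@Rrel
    cor=[T2@np.array([-.075,y,0]) for y in(.07,-.07)]
    print("corner dz",(cor[0][2]-cor[1][2]).round(4))
    c2=np.array(lip)-T2@np.array([-.075,0,0]);p2=c2-M2@prel
    print("shift",(M.T@(p2-p)*1000).round(1),"spin",round(s,2),"p2",p2.round(4))
u=np.array([np.cos(np.radians(18.7)),np.sin(np.radians(18.7)),0])
LIP=np.array([.6847,-.047,0])-.075*u
E
python3 -c "
from tr import *
plan(LIP+[0,0,.12])"
```

```text
t 15.2 p [0.5495 0.0904 0.2846] yaw_y 9.57 tiltdir z [ 0.1878 -0.0237 -0.9819] q [ 0.196  0.193  0.064  1.261 -0.06   1.599] w 0.013 g 59.5 f [ 0.2  0.5 -2.9]
tray c [0.5642 0.096  0.1987] yaw 9.4 x-axis [0.97  0.161 0.181] normal [-0.178 -0.033  0.983]
lipL [0.48   0.153  0.1853]
lipR [0.5029 0.0149 0.1848]
farL [0.6255 0.1771 0.2125]
farR [0.6485 0.039  0.212 ]
corner dz -0.0035
shift [-156.1   81.7   90.5] spin -9.3 p2 [ 0.6701 -0.0524  0.2189]
```

Request:
jog_arm([
  {"x":-15,"y":25,"z":0,"spin":-1,"fingers":1},
  {"x":-40,"y":50,"z":0,"spin":-2,"fingers":1},
  {"x":-75,"y":72,"z":0,"spin":-4,"fingers":1},
  {"x":-110,"y":82,"z":10,"spin":-6,"fingers":1},
  {"x":-140,"y":82,"z":30,"spin":-8,"fingers":1},
  {"x":-156,"y":82,"z":55,"spin":-9.3,"fingers":1},
  {"x":-156,"y":82,"z":80,"spin":-9.3,"fingers":1},
  {"x":-156,"y":82,"z":90,"spin":-9.3,"fingers":1},
])

```text
clock: 16.2
eef_pos: [0.6696, -0.0523, 0.2176]
tool_rot: [0.581, 0.808, 0.045, 0.082]
ft_force: [-0.5, 0.0, -2.9]
grip_width: 0.0132
grasp_force: 59.4
```

```bash
python3 -c "
from tr import *
plan(LIP+[0,0,.006])
c=camera('wrist');save(c,'w8.png');np.savez('w8.npz',**{k:np.array(c[k]) for k in('pixels','K','rvec','tvec')})
d=camera('scene');save(d,'s8.png');k=cv2.resize(d['pixels'][130:360,180:460],None,fx=1.4,fy=1.4)
w=cv2.resize(c['pixels'],None,fx=.62,fy=.62)
im=np.zeros((max(k.shape[0],w.shape[0]),k.shape[1]+w.shape[1],3),np.uint8);im[:k.shape[0],:k.shape[1]]=k;im[:w.shape[0],k.shape[1]:]=w
cv2.imwrite('pics/comb.png',im[:,:,::-1]);print(im.shape)"
```

```text
t 16.2 p [ 0.6696 -0.0523  0.2176] yaw_y 18.94 tiltdir z [ 0.1848 -0.0234 -0.9825] q [-0.074  0.443  0.24   1.181 -0.01   1.173] w 0.0132 g 59.4 f [-0.5  0.  -2.9]
tray c [ 0.6829 -0.0471  0.1315] yaw 18.77 x-axis [0.933 0.317 0.168] normal [-0.166 -0.031  0.986]
lipL [ 0.5906 -0.0045  0.1173]
lipR [ 0.6351 -0.1372  0.1205]
farL [0.7306 0.0431 0.1424]
farR [ 0.7751 -0.0896  0.1457]
corner dz -0.0032
shift [  8.6 -18.3 111.1] spin 0.07 p2 [ 0.6704 -0.0526  0.1047]
(322, 789, 3)
```

View pics/comb.png

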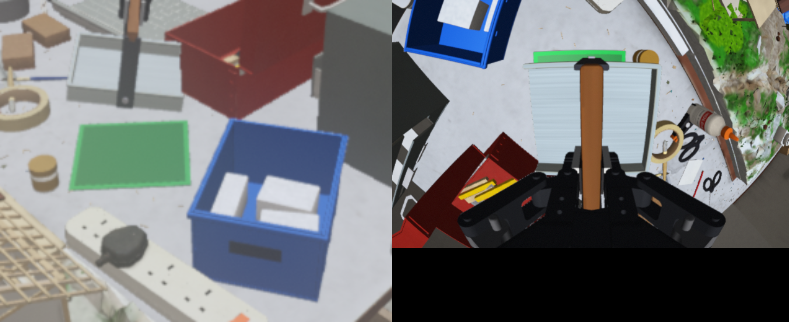

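The tray is empty and all three pieces are in the bin (composite at (230,195), (290,195) and (290,215)). Now I'll lower it to the mat, lip first.

Request:
jog_arm([
  {"x":1,"y":-3,"z":20,"spin":0,"fingers":1},
  {"x":3,"y":-8,"z":50,"spin":0,"fingers":1},
  {"x":6,"y":-13,"z":78,"spin":0,"fingers":1},
  {"x":8,"y":-16,"z":98,"spin":0,"fingers":1},
  {"x":8.6,"y":-18,"z":108,"spin":0,"fingers":1},
  {"x":8.6,"y":-18.3,"z":111,"spin":0,"fingers":1},
  {"x":8.6,"y":-18.3,"z":111,"spin":0,"fingers":1},
])

```text
clock: 17.18
eef_pos: [0.6733, -0.0523, 0.1082]
tool_rot: [0.581, 0.808, 0.046, 0.085]
ft_force: [-0.5, -0.2, -2.8]
grip_width: 0.0132
grasp_force: 59.5
```

```bash
python3 -c "
from tr import *
plan(LIP+[0,0,.003])"
```

```text
t 17.18 p [ 0.6733 -0.0523  0.1082] yaw_y 19.01 tiltdir z [ 0.1907 -0.0236 -0.9814] q [-0.073  0.514  0.059  0.923 -0.01   1.172] w 0.0132 g 59.5 f [-0.5 -0.2 -2.8]
tray c [ 0.6871 -0.0471  0.0221] yaw 18.84 x-axis [0.932 0.318 0.173] normal [-0.172 -0.031  0.985]
lipL [ 0.5948 -0.0046  0.0073]
lipR [ 0.6394 -0.1373  0.0109]
farL [0.7347 0.0431 0.0333]
farR [ 0.7793 -0.0896  0.0369]
corner dz -0.0035
shift [ 1.3 -4.3  5.3] spin 0.14 p2 [ 0.6698 -0.0526  0.1021]
```

Request:
jog_arm([
  {"x":0,"y":-2,"z":2,"spin":0,"fingers":1},
  {"x":0,"y":-2.5,"z":3.5,"spin":0,"fingers":1},
  {"x":0,"y":-3,"z":5,"spin":0,"fingers":1},
  {"x":0,"y":-3,"z":5,"spin":0,"fingers":1},
])

```text
clock: 17.68
eef_pos: [0.6714, -0.0536, 0.1026]
tool_rot: [0.581, 0.808, 0.046, 0.085]
ft_force: [-0.5, -0.4, 2.1]
grip_width: 0.0129
grasp_force: 60.1
```

```bash
python3 -c "
from tr import *
plan(LIP+[0,0,.003])"
```

```text
t 17.68 p [ 0.6714 -0.0536  0.1026] yaw_y 19.0 tiltdir z [ 0.1908 -0.0236 -0.9813] q [-0.075  0.515  0.046  0.908 -0.009  1.17 ] w 0.0129 g 60.1 f [-0.5 -0.4  2.1]
tray c [ 0.6852 -0.0484  0.0165] yaw 18.83 x-axis [0.932 0.318 0.173] normal [-0.172 -0.031  0.985]
lipL [ 0.593  -0.0059  0.0017]
lipR [ 0.6376 -0.1385  0.0053]
farL [0.7328 0.0418 0.0277]
farR [ 0.7774 -0.0908  0.0313]
corner dz -0.0035
shift [ 1.5 -1.3  0.2] spin 0.13 p2 [ 0.6698 -0.0526  0.1021]
```

Light contact: the vertical force rose by about 5 N. I'll loosen the grip and ease the far end down.

Request:
jog_arm([
  {"x":0,"y":0,"z":0,"spin":0,"fingers":0.52},
  {"x":0,"y":0,"z":0,"spin":0,"fingers":0.52},
  {"x":0,"y":4,"z":3,"spin":0,"fingers":0.52},
  {"x":0,"y":8,"z":5.5,"spin":0,"fingers":0.52},
  {"x":0,"y":12,"z":8,"spin":0,"fingers":0.52},
  {"x":0,"y":15,"z":10,"spin":0,"fingers":0.52},
  {"x":0,"y":18,"z":11.5,"spin":0,"fingers":0.52},
  {"x":0,"y":18,"z":11.5,"spin":0,"fingers":0.52},
])

```text
clock: 18.68
eef_pos: [0.6899, -0.0478, 0.0932]
tool_rot: [0.581, 0.808, 0.046, 0.084]
ft_force: [0.0, -0.2, 0.1]
grip_width: 0.0204
grasp_force: 0.0
```

```bash
cat > meas.py <<'E'
from tr import *
st()
def rect(c,m,z,box,n,f):
    k=np.zeros_like(m);x0,y0,x1,y1=box;k[y0:y1,x0:x1]=m[y0:y1,x0:x1]
    q=cv2.findNonZero(k)
    if q is None:return print(n,"none")
    w=np.array([onz(c,a,z,f)[:2] for a in q.reshape(-1,2)])
    r=cv2.minAreaRect((w*1000).astype(np.float32));print(n,len(q),np.round(r[0],1),np.round(r[1],1),round(r[2],2))
def run(tag):
    c=camera("top");save(c,tag+"t.png");hsv=cv2.cvtColor(c["pixels"],cv2.COLOR_RGB2HSV)
    rect(c,cv2.inRange(hsv,(5,90,60),(18,200,200)),.118,(268,150,345,185),"bar",False)
    rect(c,cv2.inRange(hsv,(50,150,80),(75,255,255)),.003,(255,130,355,225),"mat",False)
    c=camera("wrist");save(c,tag+"w.png");hsv=cv2.cvtColor(c["pixels"],cv2.COLOR_RGB2HSV)
    rect(c,cv2.inRange(hsv,(50,150,80),(75,255,255)),.003,(150,40,480,300),"matw",True)
    return c,hsv
if __name__=="__main__":
    import sys;run(sys.argv[1])
E
python3 meas.py a
```

```text
t 18.68 p [ 0.6899 -0.0478  0.0932] yaw_y 19.01 tiltdir z [ 0.189  -0.0233 -0.9817] q [-0.064  0.558  0.093  0.914 -0.011  1.181] w 0.0204 g 0.0 f [ 0.  -0.2  0.1]
bar 67 [ 703.1 -103.4] [13.8 25.7] 18.54
mat 78 [ 687.6 -122.2] [ 48.7 145.9] 87.18
matw 4084 [684.1 -47.7] [169.3 158.9] 18.67
```

The tray is down with no load on the fingers. I'll open, back straight out along the tool axis, and measure from above.

Request:
jog_arm([
  {"x":0,"y":0,"z":0,"spin":0,"fingers":0.1},
  {"x":0,"y":0,"z":0,"spin":0,"fingers":-0.4},
  {"x":0,"y":0,"z":0,"spin":0,"fingers":-0.8},
  {"x":0,"y":0,"z":-20,"spin":0,"fingers":-0.8},
  {"x":0,"y":0,"z":-60,"spin":0,"fingers":-0.8},
  {"x":0,"y":0,"z":-110,"spin":0,"fingers":-0.8},
  {"x":0,"y":0,"z":-150,"spin":0,"fingers":-0.8},
  {"x":0,"y":0,"z":-150,"spin":0,"fingers":-0.8},
])

```text
clock: 19.77
eef_pos: [0.6634, -0.0445, 0.2463]
tool_rot: [0.581, 0.808, 0.048, 0.088]
ft_force: [0.6, 0.4, -0.5]
grip_width: 0.0771
grasp_force: 0.0
```

Run:
```python
from meas import *
c,hsv=run("b")
rect(c,cv2.inRange(hsv,(5,90,40),(18,255,220)),.118,(270,60,420,330),"barw",True)
# mat visible strip widths: green distance along each side in mat frame
m=cv2.inRange(hsv,(50,150,80),(75,255,255));k=np.zeros_like(m);k[40:300,150:480]=m[40:300,150:480]
w=np.array([onz(c,a,.003,True)[:2] for a in cv2.findNonZero(k).reshape(-1,2)])-[.6846,-.0477]
a=np.radians(18.7);Q=np.array([[np.cos(a),np.sin(a)],[-np.sin(a),np.cos(a)]]);v=w@Q.T*1000
for n,s in(("-x",(v[:,0]<-60)&(abs(v[:,1])<55)),("+x",(v[:,0]>60)&(abs(v[:,1])<55)),("+y",(v[:,1]>60)&(abs(v[:,0])<55)),("-y",(v[:,1]<-60)&(abs(v[:,0])<55))):
    ax=0 if "x" in n else 1
    if s.sum():
        t=v[s];o=t[:,1-ax]
        for lo,hi in((-55,-10),(10,55)):
            h=t[(o>lo)&(o<hi)][:,ax]
            if len(h):print(n,lo,len(h),np.percentile(h,[2,98]).round(1))
```

```text
t 19.77 p [ 0.6634 -0.0445  0.2463] yaw_y 19.03 tiltdir z [ 0.1982 -0.0241 -0.9799] q [-0.062  0.408  0.259  1.221 -0.012  1.184] w 0.0771 g 0.0 f [ 0.6  0.4 -0.5]
bar 82 [ 702.  -100.1] [13.8 32.7] 18.54
mat 91 [ 687.7 -120.3] [ 57.6 159. ] 84.61
matw 1595 [699.9  55. ] [411.4 131.1] 54.2
barw 2530 [755.4 -96.5] [118.2 305.7] 26.18
-x -55 190 [-84.6 -77.6]
-x 10 206 [-84.6 -78. ]
+y -55 245 [72.  79.5]
+y 10 266 [70.1 78.9]
```

Run:
```python
from h import *
c=camera("wrist");hsv=cv2.cvtColor(c["pixels"],cv2.COLOR_RGB2HSV)
a=np.radians(18.7);Q=np.array([[np.cos(a),np.sin(a)],[-np.sin(a),np.cos(a)]])
for nm,c in(("now",c),("w1",dict(np.load("w1.npz")))):
    hsv=cv2.cvtColor(c["pixels"],cv2.COLOR_RGB2HSV)
    m=cv2.inRange(hsv,(5,90,40),(18,255,220))
    n,l,s,ce=cv2.connectedComponentsWithStats(m)
    best=[i for i in range(1,n) if s[i,4]>300 and 260<ce[i][0]<420 and s[i,1]<260]
    for i in best:
        w=np.array([onz(c,q,.118,True)[:2] for q in np.argwhere(l==i)[:,::-1]])
        r=cv2.minAreaRect((w*1000).astype(np.float32));print(nm,s[i],np.round(r[0],1),np.round(r[1],1),round(r[2],2),"in mat",(Q@(np.array(r[0])-[684.7,-47.5])).round(1))
```

```text
now [ 312  102   17  151 2373] [683.2 -48.1] [ 15.2 146.6] 18.39 in mat [-1.6 -0.1]
w1 [ 355   95   20  133 1694] [680.8 -49.1] [ 14.9 147.1] 17.62 in mat [-4.2 -0.3]
```

The tray is within 2 mm and 0.4° of the mat centre, better than at the start. I'll check the bin quickly, then hand in.

Run:
```python
from h import *
c=camera("top");save(c,"fin.png");p=c["pixels"][225:320,190:310];h=cv2.cvtColor(p,cv2.COLOR_RGB2HSV)
m=cv2.inRange(h,(100,120,60),(120,255,255))
w=np.array([onz(c,q[0]+[190,225],.105)[:2] for q in cv2.findNonZero(m)])
r=cv2.minAreaRect((w*1000).astype(np.float32));print("bin",np.round(r[0],1),np.round(r[2],2))
k=cv2.inRange(h,(0,0,170),(180,45,255));n,l,s,_=cv2.connectedComponentsWithStats(k[14:82,18:102].copy());print("foam px in bin",s[1:][s[1:,4]>40])
print(bot.job_done())
```

```text
Traceback (most recent call last):
TypeError: 'NoneType' object is not iterable
```

Run:
```python
from h import *
a=cv2.imread("pics/scene.png")
c=camera("scene");save(c,"fin2.png");b=cv2.imread("pics/fin2.png")
def blue(i):
    m=cv2.inRange(cv2.cvtColor(i,cv2.COLOR_BGR2HSV),(100,120,60),(125,255,255))
    n,l,s,_=cv2.connectedComponentsWithStats(m);j=1+s[1:,4].argmax();return s[j]
print(blue(a),blue(b))
k=cv2.inRange(cv2.cvtColor(b,cv2.COLOR_BGR2HSV),(0,0,150),(180,45,255))[228:320,322:425]
n,l,s,_=cv2.connectedComponentsWithStats(k);print(s[1:][s[1:,4]>60])
print(bot.job_done())
```

```text
[ 314  215  114  108 7338] [ 315  215  113   87 3045]
[[   0    0   16   34  285]
 [  90   22   13   70  447]
 [   9   25   26   32  554]
 [  41   27   46   40 1386]]
the job is handed in; nothing more can be done
None
```

The job is handed in: all three foam pieces are in the bin, which hasn't visibly moved, and the empty tray is back on its mat about 2 mm off centre and 0.3° off square, though the last foam and bin checks were by pixel analysis because I had used my 10 picture views.

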